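# Refit the drive cover of the sealing unit and hold it down

### The arm

A 6-joint arm with a two-finger parallel gripper is mounted at the origin on a cart in front of the work surface, level with it; the furniture and walls round the work are solid. World frame = base frame: x ahead of the robot, y to its left, z up, the work surface at z = 0. Lengths are in m, angles in rad, forces in N, time in s.
With the tool pointing down it reaches from about 0.375 to 0.9 m from the base axis. Payload 3.1 kg.
Tool frame: the origin (TCP) lies on the centre line of the jaws, within the pads' length; the fingertips stand robot.tip_reach ahead of it and the grasp point (between the pads) lies 8 mm behind it (robot.tip_reach is the distance from the TCP to the fingertips, in m); z points along the fingers, y is the line along which they close (so a half turn about z gives the same grasp; the last joint's range is limited). The gripper opens to 87 mm and grips with 3 to 60 N. Pads are 19 mm wide; open, the fingers measure 117 mm over their backs; the gripper's body (75 mm by 190 mm) begins 51 mm behind the grasp point.
Start: joints at [1.161, 0.527, 1.433, -0, 1.181, -0.178], TCP at [0.144, 0.608, 0.234] pointing down, gripper open.
Joint ranges: [-3.08, 3.08], [-0.75, 2.2], [0.22, 2.44], [-1.43, 4.57], [0, 2.65], [-2.85, 2.85]. Speed limits (rad/s): [2.79, 2.79, 3.14, 3.14, 3.14, 3.14].

### API

Orientations are given as a unit quaternion [x, y, z, w].
In Python, from rig import robot gives the robot as it stands.
- The arm moves only by the tool jog_arm, never from a script. Its argument "motion" is one flat list of numbers, 7 for each row, row after row: the shift along the tool's x, y, z scaled (see below), then the turn, a rotation vector about the tool's x, y, z scaled (see below), then the gripper's target within -1 to 1 (shut at 1, half-way at 0, fully open at -1). In form: [x, y, z, rx, ry, rz, hand, x, y, z, rx, ry, rz, hand, ...]. A call has 1 to 12 rows; each row shifts and turns the commanded pose from where the row before left it, along the tool's axes as they then stand; what a row does not reach is not made up. The controller multiplies each number of a shift by 4 cm and each number of a turn by 4 degrees. A row lasts 1/8 s, in which the tool goes at most 62.5 mm and 10.7 degrees, less where a joint would pass 70% of its speed; a pose out of reach is approached as far as the arm can. A call with a number of a shift or a turn outside -1 to 1 is refused whole. A call with a gripper value outside its range is refused whole. The fingers move at their own pace and stop on an object; "grip_force" is the grip in N (left out, the last holds). Time passes only in rows, so rows that do not move let the fingers close. It gives the time, the measured TCP pose, the force, the opening and the grip force at its end, in the units of the state.
- robot.get_obs(): the state, without advancing time (a new reading comes with each control period).
- robot.camera(name): name is "scene" or "top"; returns the picture (480x640x3 uint8, blue, green, red); there is no depth.
- robot.calibration(name): a dict with "fx", "fy", "cx", "cy" (pixels), "R" (3x3) and "t" (3): a world point X has camera coordinates R X + t. Camera axes: x right, y down, z forward; pixel columns grow to the right and rows downward; lengths in m; the calibration is good to about 2 mm. A picture is of the moment at which its call begins. calibration takes no time and is no camera call.
- robot.hand_in(): hands the job in; it is judged then, once.
The state is a dict: "time": time; "q": joint angles; "joint_velocities": joint speeds; "joint_torque": joint torques, N m; "position": TCP position; "tool_rot": TCP orientation; "ft_force": force on the tool from outside, world axes, zero at the start; "moment": the same for the moment, N m; "grip_width": finger opening in m; "grip_force": force on a finger pad.
Only numpy, scipy, OpenCV 4.12 (cv2) and the standard library are available. Lean on these libraries where they do the work, as an engineer would, in place of code of your own. Each camera call takes 0.05 s, during which the arm holds its last target. There are 200 camera calls.

### The job

The metal cover is off the small sealing unit. First turn the unit's wing fastener until its wing lines up with the way the cover's slot will lie, across the short side of the unit; then take the cover by its handle and set it on the unit so that the wing stands up through the slot, and press it down against the spring plungers until it sits fully home on the sill, flush with the rim. Finish while you are still holding it pressed home, so that a colleague can lock it: do not let go, and leave everything else on the table where it is.

Things in the scene. Friction and masses are not known exactly. Their poses are not given: they have to be found in the camera images.
- unit: Sealing unit: grey open-topped housing fixed to the table, 148 mm along its x, 218 mm along its y. Origin: centre of its underside; z up, y towards the end with the fastener. A level sill 12 mm wide, 60 mm up, runs round an opening of 112x182 mm. Outside the sill a rim rises 6 mm more (top at 66 mm) round a 136x206 mm recess that locates the cover
- seat (a point): Fixed to the unit, with the unit's axes, 93 mm above its underside: where point cover_handle is when the cover is home. Four spring plungers (8 mm thick) at the sill's corners stand 4 mm above the sill; together they push up with 4.8 N at first, 9.6 N when level with the sill, so a cover that is not pressed down rests 4 mm too high
- fastener (a joint): Angle in rad of the wing fastener about its upright axis, counter-clockwise from above. 0: the wing lies along the unit's x (across its short side), as it passes through the cover's slot. Starts between 0.8 and 1.45; turns stiffly (0.04 N m), stays where it is left; no stop or click at 0 (range -0.4 to 1.6)
- wing_top (a point): Top centre of the wing, on the fastener's axis, 90 mm above the table, 68 mm from the unit's middle along the unit's +y. The wing is an upright grey bar 36 mm long along its own x (these axes turn with it), 12 mm thick along its y, 22 mm high (8 to 30 mm above the sill) on a 10 mm stem. Grip across its thickness from above, fingertips above the rim (24 mm below this point)
- cover_handle (a point): Centre of the loose cover's handle bar, over the middle of the plate, 33 mm above its underside. Cover: plain metal plate, 130 mm along x, 200 mm along y, 6 mm thick, about 0.25 kg, lying flat at the start. Handle: bar 84 mm long along y, 14 mm thick along x, 24 to 42 mm above the underside, on two legs. Home: the cover's x and y parallel to the unit's, same directions
- cover_slot (a point): Centre of the cover's one slot, at the plate's underside, 68 mm from the plate's middle along the cover's +y, with the cover's axes. The slot goes right through: 44 mm along x by 18 mm along y. With the cover home it lies round the wing's stem, and the wing stands 24 mm out of the plate's top
- choc_cake_a: Bystander, to be left where it is: chocolate-chip ring cake, 80 mm across, 33 mm high; origin at the centre of its underside
- choc_cake_b: Bystander, to be left where it is: chocolate-chip ring cake, 80 mm across, 34 mm high; origin at the centre of its underside
- plain_cake_a: Bystander, to be left where it is: plain ring cake, 78 mm across, 35 mm high; origin at the centre of its underside
- plain_cake_b: Bystander, to be left where it is: plain ring cake, 80 mm across, 34 mm high; origin at the centre of its underside
- tape: Bystander, to be left where it is: roll of masking tape lying flat, 103 mm across, 25 mm high; origin at the centre of its underside
- kitchen_timer: Bystander, to be left where it is: white kitchen timer, 70x66x21 mm; origin at the centre of its underside
- pen: Bystander, to be left where it is: marker pen lying down, 135 mm long, 16 mm thick; origin at the centre of its underside

How it is judged:
By the outcome, as a careful person would: the job done as asked, in the order asked, and still so for the second after the job is handed in, while the arm keeps its last pose, push and grip.
It also fails if it takes over 53 s, if anything falls off the work surface, if the arm or the gripper's body presses on something with over 40 N, if the wrist force passes 120 N, or if a joint passes its speed limit or range.

## Working session

There is one attempt and no reset: what is moved stays moved. The work goes in short steps, Python scripts to look and compute and a tool call to move; the robot and the scene stay as the last step left them, time stands still between calls to the robot, and variables do not carry over. Pictures are saved under pics/ and viewed, at most 10 in all, crops included, and the job is handed in when it is done.

Besides the shell and the picture viewer there is one more tool, called after "Emit:" in YAML: its name, and indented under it one key for each argument. jog_arm: Moves the arm, as the interface text tells. Shifts and turns lie within -1 to 1; 1 stands for 4 cm of shift or 4 degrees of turn. Its arguments: {"type":"object","properties":{"motion":{"type":"array","items":{"type":"number"}},"grip_force":{"type":"number"}},"required":["motion"]}

```bash
mkdir -p pics; ls
python3 - <<'E'
from rig import robot
import cv2
for n in("scene","top"):
    cv2.imwrite(f"pics/{n}0.png",robot.camera(n)); c=robot.calibration(n); print(n,c)
print(robot.tip_reach, robot.get_obs())
E
```

```text
pics
scene {'fx': 451.3084896403866, 'fy': 451.3084896403866, 'cx': 327.59865466222914, 'cy': 237.98280326440837, 'R': array([[ 0.46180907, -0.88687566,  0.01356282],
       [-0.67670212, -0.36217163, -0.64101946],
       [ 0.57341662,  0.28685061, -0.76740478]]), 't': array([-0.26230609,  0.47643091,  0.94838822])}
top {'fx': 504.48682152336994, 'fy': 504.48682152336994, 'cx': 310.65406061735337, 'cy': 239.92291658392074, 'R': array([[ 0.00365248, -0.99998162, -0.00484035],
       [-0.98154726, -0.00265965, -0.19120121],
       [ 0.19118482,  0.00544939, -0.98153893]]), 't': array([0.03835701, 0.625997  , 1.5641916 ])}
0.011 {'time': 0.1, 'q': array([ 1.16047382e+00,  5.28358169e-01,  1.43378961e+00, -2.64171493e-05,
        1.18139719e+00, -1.78478523e-01]), 'joint_velocities': array([-2.72893453e-05, -4.68370858e-04, -4.94351020e-03,  6.66880156e-05,
       -6.85568702e-04,  6.80109509e-04]), 'joint_torque': array([-1.05602192e-04, -4.40987742e+01, -1.77149767e+01,  6.34575030e-02,
        5.34261914e-02, -6.09836593e-05]), 'position': array([0.14331117, 0.60768348, 0.23267379]), 'tool_rot': array([ 1.15657492e-01,  9.93288675e-01, -9.37707653e-04, -2.71559742e-04]), 'ft_force': array([-0.77667397,  0.7512055 , -0.6787492 ]), 'moment': array([-0.00378848, -0.00546591, -0.02739181]), 'grip_force': 0.0, 'grip_width': 0.08675439020471834}
```

View pics/scene0.png

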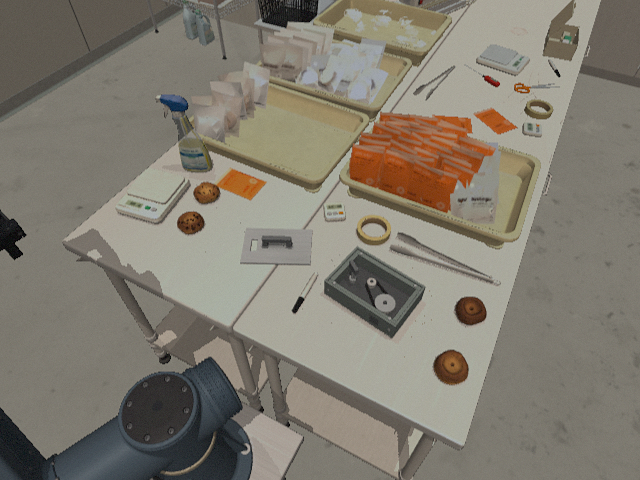

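View pics/top0.png

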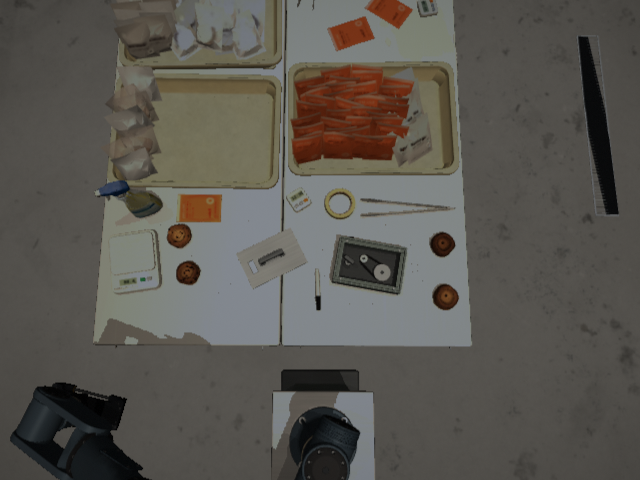

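The scene view shows the unit around (375,290) and the cover around (277,246). In the top view the unit is at (369,264) and the cover at (271,259), with the slot at its left end. I'll enlarge both.

Run:
```python
import cv2,numpy as np
s=cv2.imread("pics/scene0.png");t=cv2.imread("pics/top0.png")
a=cv2.resize(t[215:315,225:425],None,fx=4,fy=4,interpolation=cv2.INTER_CUBIC)
cv2.imwrite("pics/tz.png",np.clip(a*1.5,0,255).astype('uint8'))
a=cv2.resize(s[220:340,235:435],None,fx=4,fy=4,interpolation=cv2.INTER_CUBIC)
cv2.imwrite("pics/sz.png",np.clip(a*1.5,0,255).astype('uint8'))
```

```text
(no output)
```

View pics/tz.png

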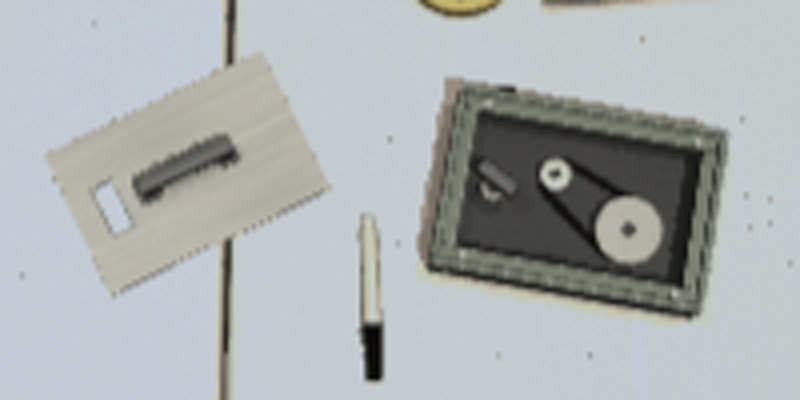

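View pics/sz.png

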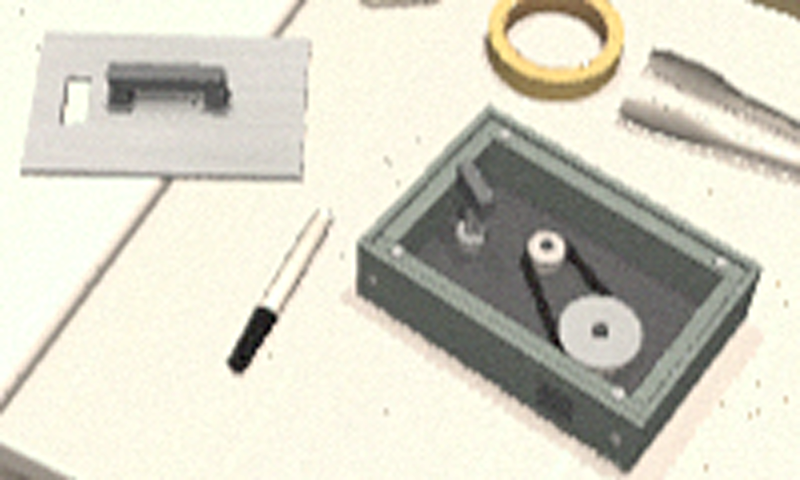

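The zoomed top view shows four things:
- **Plate corners:** (47,153), (260,52), (330,187) and (113,295).
- **Slot:** around (113,207).
- **Unit rim corners:** around (453,84), (730,130), (697,310) and (428,265).
- **Wing:** from (482,163) to (513,190), about 65° from the unit's x.

The zoomed scene view agrees, with rim corners at (490,107), (763,267), (628,425) and (358,243). I'll cast these as rays.

```bash
cat > h.py <<'E'
import numpy as np,cv2
from rig import robot
def ray(n,uv,z):
    c=robot.calibration(n);uv=np.atleast_2d(uv).astype(float)
    d=np.c_[(uv[:,0]-c['cx'])/c['fx'],(uv[:,1]-c['cy'])/c['fy'],np.ones(len(uv))]@c['R']
    o=-c['R'].T@c['t']
    return (o+d*((z-o[2])/d[:,2])[:,None])[:,:2]
def rigid(P,M):
    # M model->P world, returns centre,yaw,residual
    pc,mc=P.mean(0),M.mean(0);p=(P-pc)@[1,1j];m=(M-mc)@[1,1j]
    a=np.angle(np.vdot(m,p));r=abs(p-m*np.exp(1j*a))
    c=pc-np.array([(mc@[1,1j]*np.exp(1j*a)).real,(mc@[1,1j]*np.exp(1j*a)).imag])
    return c.round(4),np.degrees(a).round(2),(r*1000).round(1)
def box(w,l): return np.array([[w/2,l/2],[w/2,-l/2],[-w/2,-l/2],[-w/2,l/2]]) # (+x+y),(+x-y),(-x-y),(-x+y)
def unz(uv,x0,y0): return (np.array(uv)+.5)/4-.5+[x0,y0]
E
python3 - <<'E'
from h import *
T=(225,215);S=(235,220)
# image: up = +x, left=+y
data={'cover':(.130,.200,.006,[(47,153),(260,52),(330,187),(113,295)],[(45,33),(310,38),(302,180),(23,174)]),
'unit':(.148,.218,.066,[(453,84),(730,130),(697,312),(426,266)],[(490,107),(763,267),(630,425),(358,243)])}
for k,(w,l,z,t,s) in data.items():
    for n,uv,o in(('top',t,T),('scene',s,S)):
        px=unz(uv,*o).astype(np.float32)
        g=cv2.cvtColor(cv2.imread(f'pics/{n}0.png'),cv2.COLOR_BGR2GRAY)
        ps=cv2.cornerSubPix(g,px.reshape(-1,1,2).copy(),(3,3),(-1,-1),(3,50,.01)).reshape(-1,2)
        # order for cover in top: (-?) TL=+x? handled: list order = (+x+y),(+x-y),(-x-y),(-x+y)
        for q in(px,ps):
            P=ray(n,q,z)
            m=box(w,l)
            print(k,n,*rigid(P,m))
# wing top and handle top
for n,z,uv,o in(('top',.09,[(482,163),(513,190)],T),('scene',.09,[(465,163),(488,195)],S),
  ('top',.042,[(136,184),(236,140)],T),('scene',.042,[(108,70),(228,75)],S),('top',.006,[(113,207)],T),('scene',.006,[(75,101)],S)):
    P=ray(n,unz(uv,*o),z);d=P[0]-P[-1];print(n,z,P.mean(0).round(4),np.degrees(np.arctan2(d[1],d[0])).round(1))
E
```

```text
cover top [0.5773 0.1698] 26.6 [2.1 2.6 0.9 1. ]
cover top [0.5767 0.1705] 26.76 [2.6 0.9 0.7 2.5]
cover scene [0.5744 0.1699] 26.72 [1.5 1.6 2.  1.8]
cover scene [0.5735 0.17  ] 26.36 [1.7 1.8 1.1 1.8]
unit top [ 0.5476 -0.1444] -9.74 [2.4 3.9 1.9 0.8]
unit top [ 0.546  -0.1419] -9.69 [8.8 4.  3.7 5.2]
unit scene [ 0.5458 -0.1461] -10.85 [3.2 1.8 4.7 2.5]
unit scene [ 0.5451 -0.1457] -10.95 [1.4 1.2 4.4 2.3]
top 0.09 [ 0.5603 -0.0803] 48.4
scene 0.09 [ 0.5598 -0.0797] 56.1
top 0.042 [0.579  0.1683] 114.3
scene 0.042 [0.5748 0.169 ] 115.1
top 0.006 [0.5471 0.2309] 0.0
scene 0.006 [0.5439 0.2328] 0.0
```

```bash
cat >> h.py <<'E'
def edge(g,a,b,r=2.5,sign=0):
    a,b=np.array(a,float),np.array(b,float);d=b-a;L=np.hypot(*d);d/=L;n=np.array([-d[1],d[0]])
    s=np.linspace(.1,.9,int(L));o=np.arange(-r-.5,r+.51,.25)
    pts=(a+s[:,None]*L*d)[:,None]+o[:,None]*n
    v=cv2.remap(g,pts[...,0].astype('float32'),pts[...,1].astype('float32'),cv2.INTER_CUBIC).astype(float)
    gr=(v[:,2:]-v[:,:-2])*(sign or 1); gr=gr if sign else abs(gr)
    i=gr.argmax(1);e=pts[np.arange(len(s)),i+1]
    vx,vy,x,y=cv2.fitLine(e.astype('float32'),cv2.DIST_HUBER,0,.01,.01).ravel()
    return np.cross([vx,vy,0],[0,0,1])[:2],np.array([x,y])
def quad(g,c,r=2.5):
    Ls=[edge(g,c[i],c[(i+1)%4],r) for i in range(4)]
    return np.array([np.linalg.solve([Ls[i-1][0],Ls[i][0]],[Ls[i-1][0]@Ls[i-1][1],Ls[i][0]@Ls[i][1]]) for i in range(4)])
E
python3 - <<'E'
from h import *
c0=np.array([.5462,-.145]);a=np.radians(-10.2);R=np.array([[np.cos(a),-np.sin(a)],[np.sin(a),np.cos(a)]])
cc=np.array([.5755,.170]);ac=np.radians(26.6);Rc=np.array([[np.cos(ac),-np.sin(ac)],[np.sin(ac),np.cos(ac)]])
for n in('top','scene'):
    c=robot.calibration(n);g=cv2.cvtColor(cv2.imread(f'pics/{n}0.png'),cv2.COLOR_BGR2GRAY)
    for nm,w,l,z,C,RR in(('rim',.148,.218,.066,c0,R),('opening',.112,.182,.06,c0,R),('cover',.13,.2,.006,cc,Rc)):
        m=box(w,l);W=np.c_[m@RR.T+C,np.full(4,z)];X=W@c['R'].T+c['t']
        px=X[:,:2]/X[:,2:]*c['fx']+[c['cx'],c['cy']]
        q=quad(g,px); print(n,nm,*rigid(ray(n,q,z),m),(q-px).round(1).tolist())
E
```

```text
top rim [ 0.5483 -0.1398] -10.76 [3.6 6.5 3.4 6.5] [[-1.0, -2.0], [-0.2, -1.8], [-2.4, 0.6], [-3.0, 0.6]]
top opening [ 0.5482 -0.1474] -10.24 [0.6 0.6 0.3 0.4] [[0.6, -0.7], [0.9, -0.6], [0.8, -0.6], [0.6, -0.6]]
top cover [0.5767 0.1708] 26.54 [1.6 3.2 2.7 2.6] [[-0.5, -0.7], [-0.3, -1.3], [0.4, 0.2], [-0.5, 0.4]]
scene rim [ 0.546  -0.1465] -10.34 [0.3 1.4 1.  0.3] [[0.6, 0.1], [0.2, 0.6], [0.8, 0.2], [0.6, 0.2]]
scene opening [ 0.5468 -0.1469] -9.83 [0.7 1.  1.1 0.9] [[0.6, -0.0], [0.7, 0.2], [1.4, -0.2], [0.4, 0.4]]
scene cover [0.5741 0.1707] 26.69 [2.1 4.7 3.8 2.4] [[-0.8, -0.2], [0.3, -0.9], [-0.4, 1.3], [-0.9, 0.9]]
```

Emit:
jog_arm:
  motion: [-0.7,-0.72,0,0,0,0,-0.1,-0.7,-0.72,0,0,0,0,-0.1,-0.7,-0.72,0,0,0,0,-0.1,-0.7,-0.72,0,0,0,0,-0.1,-0.7,-0.72,0,0,0,0,-0.1,-0.7,-0.72,0,0,0,0,-0.1,-0.7,-0.72,0,0,0,0,-0.1,-0.7,-0.72,0,0,0,0,-0.1,-0.7,-0.72,0,0,0,0,-0.1,-0.7,-0.72,0,0,0,0,-0.1,-0.7,-0.72,0,0,0,0,-0.1,-0.7,-0.72,0,0,0,0,-0.1]

```text
time: 1.6
position: [0.3915, 0.1935, 0.2334]
tool_rot: [0.116, 0.993, -0.0, -0.0]
ft_force: [0.1, -0.8, 0.1]
grip_width: 0.048
grip_force: 0.0
```

Emit:
jog_arm:
  motion: [-0.7,-0.72,0,0,0,0,-0.1,-0.7,-0.72,0,0,0,0,-0.1,-0.7,-0.72,0,0,0,0,-0.1,-0.7,-0.72,0,0,0,0,-0.1,-0.7,-0.72,0,0,0,0,-0.1,-0.7,-0.72,0,0,0,0,-0.1,-0.7,-0.72,0,0,0,0,-0.1,-0.7,-0.72,0,0,0,0,-0.1,0,0,0.2,0,0,1,-0.1,0,0,0.2,0,0,1,-0.1,0,0,0.2,0,0,1,-0.1,0,0,0.2,0,0,1,-0.1]

```text
time: 3.1
position: [0.5559, -0.0809, 0.2008]
tool_rot: [0.254, 0.967, 0.0, -0.001]
ft_force: [-0.9, -0.0, 0.3]
grip_width: 0.0482
grip_force: 0.0
```

Emit:
jog_arm:
  motion: [0,0,0.2,0,0,1,-0.1,0,0,0.2,0,0,1,-0.1,0,0,0.2,0,0,1,-0.1,0,0,0.2,0,0,1,-0.1,0,0,0.2,0,0,1,-0.1,0,0,0.2,0,0,1,-0.1,0,0,0.2,0,0,1,-0.1,0,0,0.2,0,0,1,-0.1,0,0,0,0,0,1,-0.1,0,0,0,0,0,1,-0.1,0,0,0,0,0,1,-0.1,0,0,0,0,0,1,-0.1]

```text
time: 4.6
position: [0.5559, -0.0808, 0.1371]
tool_rot: [0.625, 0.78, -0.0, -0.0]
ft_force: [0.2, 0.9, 0.1]
grip_width: 0.0479
grip_force: 0.0
```

Emit:
jog_arm:
  motion: [0,0,0,0,0,1,-0.1,0,0,0,0,0,1,-0.1,0,0,0,0,0,1,-0.1,0,0,0,0,0,1,-0.1,0,0,0,0,0,1,-0.1,0,0,0,0,0,1,-0.1,0,0,0,0,0,1,-0.1,0,0,0,0,0,1,-0.1,0,0,0,0,0,1,-0.1,0,0,0,0,0,1,-0.1,0,0,0,0,0,1,-0.1,0,0,0,0,0,1,-0.1]

```text
time: 6.1
position: [0.5559, -0.0809, 0.1372]
tool_rot: [0.889, 0.459, -0.0, -0.0]
ft_force: [0.3, -0.7, -0.1]
grip_width: 0.048
grip_force: 0.0
```

Emit:
jog_arm:
  motion: [0.07,0.05,0.35,0,0,0,-0.1,0,0,0.35,0,0,0,-0.1,0,0,0.35,0,0,0,-0.1,0,0,0.35,0,0,0,-0.1,0,0,0,0,0,0,1,0,0,0,0,0,0,1,0,0,0,0,0,0,1,0,0,0,0,0,0,1]
  grip_force: 25

```text
time: 7.1
position: [0.5598, -0.08, 0.0821]
tool_rot: [0.888, 0.46, 0.0, 0.0]
ft_force: [-0.4, 0.8, -0.9]
grip_width: 0.0161
grip_force: 0.0
```

Emit:
jog_arm:
  motion: [0,0,0,0,0,0,1,0,0,0,0,0,0,1,0,0,0,0,0,0,1]

```text
time: 7.48
position: [0.5596, -0.0799, 0.082]
tool_rot: [0.888, 0.46, 0.0, 0.0]
ft_force: [-1.4, 0.2, 5.3]
grip_width: 0.0118
grip_force: 24.8
```

Emit:
jog_arm:
  motion: [0,0,0,0,0,1,1,0,0,0,0,0,1,1,0,0,0,0,0,1,1,0,0,0,0,0,1,1,0,0,0,0,0,1,1,0,0,0,0,0,1,1,0,0,0,0,0,1,1,0,0,0,0,0,1,1,0,0,0,0,0,1,1,0,0,0,0,0,1,1,0,0,0,0,0,1,1,0,0,0,0,0,1,1]

```text
time: 8.98
position: [0.5601, -0.0808, 0.082]
tool_rot: [0.998, 0.058, 0.001, 0.001]
ft_force: [0.2, -2.3, 3.6]
grip_width: 0.0117
grip_force: 24.8
```

Emit:
jog_arm:
  motion: [0,0,0,0,0,1,1,0,0,0,0,0,1,1,0,0,0,0,0,1,1,0,0,0,0,0,1,1,0,0,0,0,0,0.2,1,0,0,0,0,0,0,1,0,0,0,0,0,0,1]

```text
time: 9.85
position: [0.5602, -0.0811, 0.082]
tool_rot: [0.996, -0.087, 0.001, 0.001]
ft_force: [-1.3, -6.3, 4.8]
grip_width: 0.012
grip_force: 24.9
```

Run:
```python
from h import *
o=robot.get_obs();q=o['tool_rot'];print('tool y',np.degrees(2*np.arctan2(q[1],q[0]))-90,o['position'],o['moment'],o['ft_force'],o['grip_width'],o['q'][5])
```

```text
tool y -100.00003084508714 [ 0.56019638 -0.08112389  0.08203931] [-0.97656504  0.42820065  0.029525  ] [-1.26750827 -6.32187212  4.81169858] 0.012029992207834076 1.4064529553453011
```

Emit:
jog_arm:
  motion: [0,0,0,0,0,0,-0.1,0,0,0,0,0,0,-0.1,0,0,-0.5,0,0,0,-0.1,0,0,-1,0,0,0,-0.5,0,0,-0.5,0,0,0,-0.5,-0.1,-0.89,0,0,0,-1,-0.5,-0.1,-0.89,0,0,0,0,-0.5,-0.1,-0.89,0,0,0,0,-0.5,-0.1,-0.89,0,0,0,0,-0.5,-0.1,-0.89,0,0,0,0,-0.5,-0.1,-0.89,0,0,0,0,-0.5,-0.1,-0.89,0,0,0,0,-0.5]

```text
time: 11.35
position: [0.5596, 0.1726, 0.1609]
tool_rot: [0.999, -0.053, -0.001, -0.0]
ft_force: [0.5, 0.0, 0.0]
grip_width: 0.0656
grip_force: 0.0
```

Run:
```python
from h import *
o=robot.get_obs();q=o['tool_rot'];print('tool y',np.degrees(2*np.arctan2(q[1],q[0]))-90,o['position'],o['ft_force'])
ims=[]
for n in('scene','top'):
    im=robot.camera(n);cv2.imwrite(f'pics/{n}1.png',im);x,y=(320,235) if n=='scene' else (325,225)
    ims.append(cv2.resize(im[y:y+75,x:x+80],None,fx=5,fy=5,interpolation=cv2.INTER_CUBIC))
cv2.imwrite('pics/w1.png',np.clip(np.hstack(ims)*1.6,0,255).astype('uint8'))
```

```text
tool y -96.05350990302725 [0.55963994 0.17261298 0.16090566] [0.52492063 0.02661182 0.00252163]
```

View pics/w1.png

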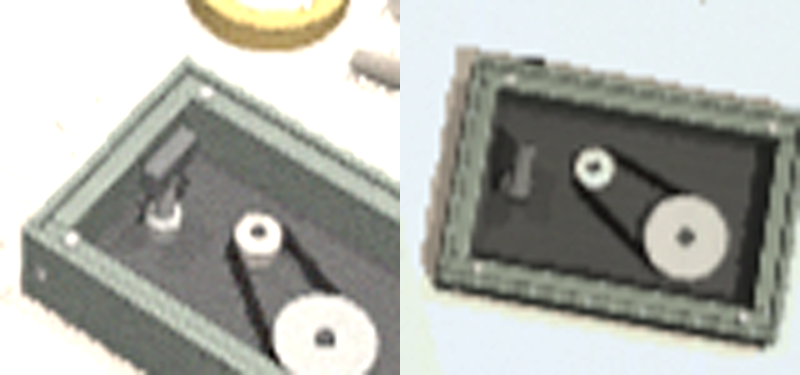

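The wing now lies parallel to the unit's short side. In the crop it runs from (152,165) to (188,133), alongside the short rim edge. Next I turn the tool for the handle.

Emit:
jog_arm:
  motion: [0,0,0,0,0,-1,-0.5,0,0,0,0,0,-1,-0.5,0,0,0,0,0,-1,-0.5,0,0,0,0,0,-1,-0.5,0,0,0,0,0,-1,-0.5,0,0,0,0,0,-1,-0.5,0,0,0,0,0,-1,-0.5,0,0,0,0,0,-1,-0.5,0,0,0,0,0,-1,-0.5,0,0,0,0,0,-1,-0.5,0,0,0,0,0,-1,-0.5,0,0,0,0,0,-1,-0.5]

```text
time: 12.95
position: [0.5599, 0.1702, 0.161]
tool_rot: [0.933, 0.359, -0.001, -0.0]
ft_force: [-0.3, -0.0, 0.3]
grip_width: 0.0653
grip_force: 0.0
```

Emit:
jog_arm:
  motion: [0,0,0,0,0,-1,-0.5,0,0,0,0,0,-1,-0.5,0,0,0,0,0,-1,-0.5,0,0,0,0,0,-1,-0.5,0,0,0,0,0,-1,-0.5,0,0,0,0,0,-1,-0.5,0,0,0,0,0,-1,-0.5,0,0,0,0,0,-1,-0.5,0,0,0,0,0,-1,-0.5,0,0,0,0,0,-1,-0.5,0,0,0,0,0,-1,-0.5,0,0,0,0,0,-1,-0.5]

```text
time: 14.45
position: [0.56, 0.1702, 0.161]
tool_rot: [0.707, 0.707, -0.001, -0.001]
ft_force: [0.3, -0.7, -0.1]
grip_width: 0.0655
grip_force: 0.0
```

Emit:
jog_arm:
  motion: [0,0,0.2,0,0,-1,-0.5,0,0,0.2,0,0,-1,-0.5,0,0,0.2,0,0,-1,-0.5,0,0,0.2,0,0,-1,-0.5,0,0,0.2,0,0,-1,-0.5,0,0,0.2,0,0,-1,-0.5,0,0,0.2,0,0,-0.7,-0.5,0,0,0,0,0,0,-0.5]

```text
time: 15.45
position: [0.5596, 0.1703, 0.1046]
tool_rot: [0.525, 0.851, -0.001, -0.001]
ft_force: [-0.0, -0.9, -0.1]
grip_width: 0.0652
grip_force: 0.0
```

Run:
```python
from h import *
o=robot.get_obs();q=o['tool_rot'];a=2*np.arctan2(q[1],q[0]);print('tool y',np.degrees(a)-90,o['position'])
d=np.array([.5755,.169])-o['position'][:2]
print(d@[np.cos(a),np.sin(a)]/.04,d@[np.sin(a),-np.cos(a)]/.04)
```

```text
tool y 26.66198921124537 [0.55955309 0.1702502  0.10457424]
-0.2068266127058319 0.3422565219829413
```

Emit:
jog_arm:
  motion: [-0.21,0.34,0,0,0,0,-0.5,0,0,0.5,0,0,0,-0.5,0,0,0.5,0,0,0,-0.5,0,0,0.5,0,0,0,-0.5,0,0,0.5,0,0,0,-0.5,0,0,0,0,0,0,1,0,0,0,0,0,0,1,0,0,0,0,0,0,1,0,0,0,0,0,0,1,0,0,0,0,0,0,1,0,0,0,0,0,0,1,0,0,0,0,0,0,1]
  grip_force: 45

```text
time: 16.95
position: [0.5763, 0.1694, 0.0258]
tool_rot: [0.525, 0.851, -0.0, -0.0]
ft_force: [-1.3, 0.5, 2.7]
grip_width: 0.0135
grip_force: 45.0
```

Emit:
jog_arm:
  motion: [0,0,-0.4,0,0,0,1,0,0,-1,0,0,0,1,0,0,-1,0,0,0,1,0,0,-1,0,0,1,1,0,0,0,0,0,1,1,0,0,0,0,0,1,1,0,0,0,0,0,1,1,0,0,0,0,0,1,1,0,0,0,0,0,1,1,0,0,0,0,0,1,1,0,0,0,0,0,1,1,0,0,0,0,0,1,1]

```text
time: 18.45
position: [0.576, 0.1695, 0.1619]
tool_rot: [0.763, 0.647, -0.0, -0.0]
ft_force: [0.7, -0.1, -2.5]
grip_width: 0.0135
grip_force: 45.0
```

Emit:
jog_arm:
  motion: [-0.88,0.07,0,0,0,0.2,1,-0.88,0.07,0,0,0,0,1,-0.88,0.07,0,0,0,0,1,-0.88,0.07,0,0,0,0,1,-0.88,0.07,0,0,0,0,1,-0.88,0.07,0,0,0,0,1,-0.88,0.07,0,0,0,0,1,-0.88,0.07,0,0,0,0,1,-0.88,0.07,0,0,0,0,1,0,0,0,0,0,0,1,0,0,0,0,0,0,1]

```text
time: 19.82
position: [0.5459, -0.1464, 0.1617]
tool_rot: [0.767, 0.642, 0.0, -0.0]
ft_force: [-0.8, 0.3, -3.7]
grip_width: 0.0137
grip_force: 45.0
```

Run:
```python
from h import *
o=robot.get_obs();q=o['tool_rot'];a=2*np.arctan2(q[1],q[0]);print('tool y',np.degrees(a)-90,o['position'],q,o['grip_width'],o['ft_force'])
ims=[]
for n in('scene','top'):
    im=robot.camera(n);cv2.imwrite(f'pics/{n}2.png',im);x,y=(310,195) if n=='scene' else (315,205)
    ims.append(cv2.resize(im[y:y+120,x:x+100],None,fx=4,fy=4,interpolation=cv2.INTER_CUBIC))
cv2.imwrite('pics/w2.png',np.clip(np.hstack(ims)*1.6,0,255).astype('uint8'))
```

```text
tool y -10.113005601219385 [ 0.5458615  -0.14640941  0.16171072] [ 7.66677866e-01  6.42031775e-01  5.52715929e-05 -4.96933167e-04] 0.01373338203550839 [-0.83523071  0.31666261 -3.74279556]
```

View pics/w2.png

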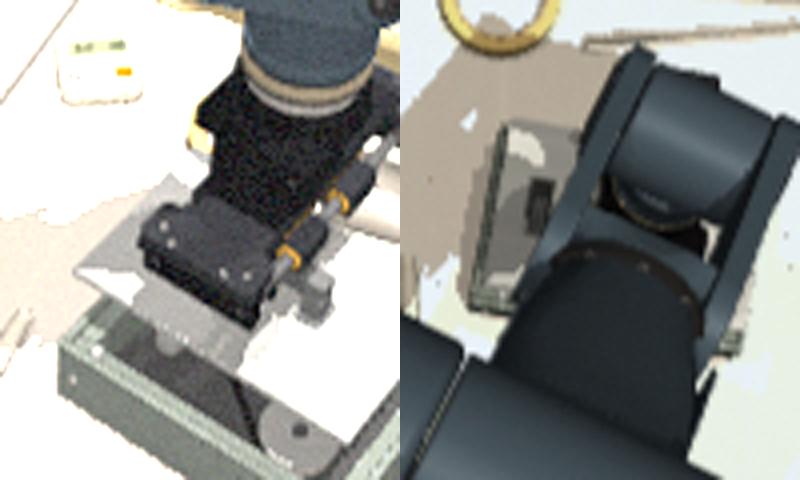

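The top crop shows the slot at about (540,208), which is pixel (350,257). The scene crop shows the plate's near corners at (75,272) and (345,440). I'll measure the cover relative to the TCP.

Run:
```python
from h import *
o=robot.get_obs();p=o['position'];q=o['tool_rot'];a=2*np.arctan2(q[1],q[0])-np.pi/2
ex=np.array([np.cos(a),np.sin(a)]);ey=np.array([-np.sin(a),np.cos(a)])  # cover axes
loc=lambda P:np.c_[(P-p[:2])@ex,(P-p[:2])@ey].round(4)
z=p[2]+.008-.033+.006
t=cv2.cvtColor(cv2.imread('pics/top2.png'),cv2.COLOR_BGR2GRAY);s=cv2.cvtColor(cv2.imread('pics/scene2.png'),cv2.COLOR_BGR2GRAY)
r=t[246:268,340:362];print(r[::2])
m=(r<45).astype('uint8');n,l,st,ce=cv2.connectedComponentsWithStats(m)
for i in range(1,n):
    if st[i,4]>15: print('slot blob',st[i],loc(ray('top',ce[i]+[340,246],z)),loc(ray('top',ce[i]+[340,246],z-.003)))
A,B,C=(328.75,263),(396,305),(353.5,239)
for nm,u,v in(('near',A,B),('left',A,C)):
    nn,pt=edge(s,u,v,3.5);d=np.array([-nn[1],nn[0]]);P=loc(ray('scene',np.array([pt,pt+10*d]),z));dd=P[1]-P[0];print(nm,P,np.degrees(np.arctan2(dd[1],dd[0])))
print('expected near x=-.065, left y=.1 ; corners',loc(ray('scene',[A,B,C],z)))
```

```text
[[ 40  82  87  89  88  87  87  88 106 110 110  91  87  86  85  85  85  84
   76  44  41  41]
 [ 73  88  88  89  89  89  89  86  84  84  86  88  87  87  86  86  85  71
   48  42  42  42]
 [ 84  90  89  89  88  89  89  66  34  27  30  34  42  49  83  88  64  44
   41  42  41  41]
 [ 85  88  89  79  77  69  67  39  25  23  22  21  21  55  85  79  48  42
   42  41  42  42]
 [ 88  79  70  69  69  69  61  31  23  32  28  29  24  76  77  48  43  41
   42  41  42  43]
 [ 79  70  68  68  68  68  49  26  32  39  37  30  32  57  48  45  45  42
   43  43  42  40]
 [ 68  68  68  68  68  67  38  21  35  32  36  24  38  46  49  48  47  47
   47  46  38  44]
 [ 68  67  68  68  67  66  54  30  30  30  34  21  45  52  51  51  50  50
   50  44  43  43]
 [ 68  69  69  68  68  63  48  31  31  33  29  46  58  57  56  55  54  54
   45  39  41  40]
 [ 70  70  70  70  69  69  65  63  60  50  46  64  66  64  61  61  59  46
   26  26  27  32]
 [ 69  69  69  70  69  69  69  69  62  52  63  67  67  68  67  54  35  17
   14  14  14  14]]
slot blob [15  0  7 22 91] [[0.0048 0.0399]] [[0.0053 0.0397]]
slot blob [ 6  4  7 14 78] [[0.0017 0.0696]] [[0.0022 0.0694]]
near [[-0.0672 -0.0106]
 [-0.0668 -0.0348]] -89.05304855322655
left [[-0.0186  0.0955]
 [ 0.0086  0.0888]] -13.837817319180363
expected near x=-.065, left y=.1 ; corners [[-0.0663  0.0982]
 [-0.0663 -0.0969]
 [ 0.0343  0.0948]]
```

Emit:
jog_arm:
  motion: [-0.06,0.03,0.4,0,0,0,1,0,0,0.4,0,0,0,1,0,0,0.3,0,0,0,1,0,0,0.3,0,0,0,1,0,0,0.2,0,0,0,1,0,0,0,0,0,0,1]

```text
time: 20.68
position: [0.5467, -0.1493, 0.0968]
tool_rot: [0.767, 0.642, -0.0, -0.001]
ft_force: [0.7, -0.5, -3.2]
grip_width: 0.0136
grip_force: 45.0
```

Emit:
jog_arm:
  motion: [0,0,0.08,0,0,0,1,0,0,0.05,0,0,0,1,0,0,0,0,0,0,1]

```text
time: 21.05
position: [0.5471, -0.1495, 0.0925]
tool_rot: [0.767, 0.642, 0.0, 0.0]
ft_force: [-0.9, -0.4, -3.0]
grip_width: 0.0136
grip_force: 45.0
```

Emit:
jog_arm:
  motion: [0,0,0.05,0,0,0,1,0,0,0.03,0,0,0,1,0,0,0,0,0,0,1]

```text
time: 21.42
position: [0.5472, -0.1495, 0.0896]
tool_rot: [0.766, 0.642, 0.0, 0.0]
ft_force: [-0.6, -0.2, 0.8]
grip_width: 0.0135
grip_force: 45.0
```

Emit:
jog_arm:
  motion: [0,0,0.05,0,0,0,1,0,0,0.05,0,0,0,1,0,0,0,0,0,0,1,0,0,0,0,0,0,1]

```text
time: 21.92
position: [0.5472, -0.1496, 0.0858]
tool_rot: [0.766, 0.642, 0.0, 0.0]
ft_force: [-2.1, 0.3, 6.8]
grip_width: 0.0134
grip_force: 45.0
```

Emit:
jog_arm:
  motion: [0,0,0.04,0,0,0,1,0,0,0.04,0,0,0,1,0,0,0,0,0,0,1,0,0,0,0,0,0,1]

```text
time: 22.42
position: [0.5472, -0.1496, 0.0856]
tool_rot: [0.766, 0.642, 0.0, 0.001]
ft_force: [-6.8, 1.6, 26.5]
grip_width: 0.0136
grip_force: 45.0
```

Run:
```python
from h import *
o=robot.get_obs();print(o['position'],o['ft_force'],o['moment'],o['tool_rot'])
im=robot.camera('scene');im2=robot.camera('top')
a=cv2.resize(im[205:345,310:440],None,fx=4,fy=4,interpolation=cv2.INTER_CUBIC)
b=cv2.resize(im2[215:285,320:390],(280,280),interpolation=cv2.INTER_CUBIC);b=cv2.copyMakeBorder(b,0,280,0,0,0)
cv2.imwrite('pics/w3.png',np.clip(np.hstack([a,b])*1.5,0,255).astype('uint8'))
```

```text
[ 0.54724904 -0.14955939  0.08563937] [-6.77721685  1.55964698 26.46838502] [ 0.33494087  1.19824237 -0.00624803] [7.66381391e-01 6.42385313e-01 1.89413302e-04 7.97935993e-04]
```

View pics/w3.png

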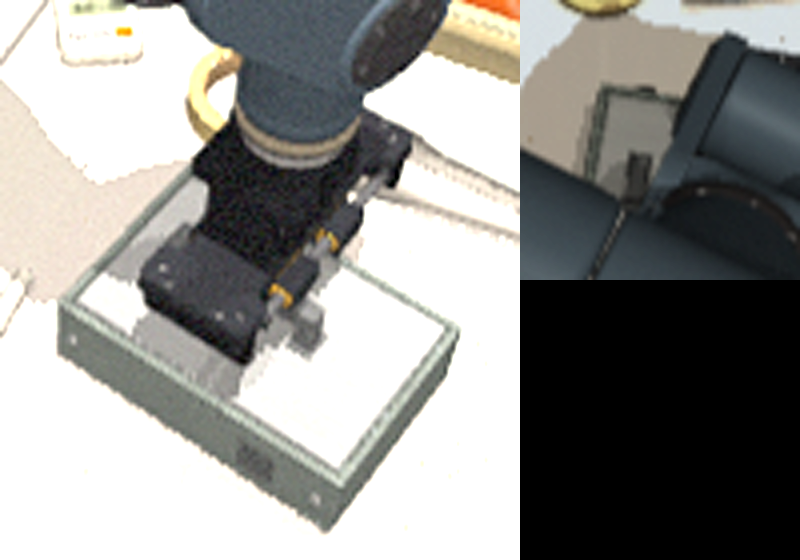

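The cover lies inside the rim all round, with corners at (65,300), (458,330) and (340,475). The hard stop and the force rise to 26 N at the expected height show it is home, so I'm handing in.

```bash
python3 -c "
from rig import robot
print(robot.hand_in())"
```

```text
the job is handed in; nothing more can be done
None
```

I handed the job in at about 22.5 s of the 53 s, with the wing turned in line with the slot and the cover still gripped at 45 N and pressed against the sill with about 26 N at the wrist; the arm hid the wing in the last pictures, so I judged it was through the slot from position and contact force.

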